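# Seat an angle bracket in a drilling jig and flip its over-centre cam lever

### The job

The orange bracket lies loose in the channel of the blue jig. Slide it gently along the channel until it is fully home against the yellow end stop, with the sprung stop plate pushed all the way in, and then swing the red cam lever round until it snaps past centre and clamps the bracket. Do not ram the bracket into the stop or push the lever on hard once it has closed, let go of everything, and leave the jar, pot, bin and screwdriver beside the jig alone.

Things in the scene. Friction and masses are not known exactly. Their poses are not given: they have to be found in the camera images.
- jig: Blue drilling jig fixed to the bench: base plate 270 (x) x 220 (y) x 12 mm, origin under its centre at bench height. x runs along the channel towards the end stop, y from the channel towards the cam clamp, z up. Place and yaw vary. Grey cam housing at x 5 to 55, y 4 to 56 mm, top 42 mm above the bench, 48 mm at its centre.
- channel (a point): Middle of the channel floor (jig x 0, y -50, z 12 mm); axes as the jig. Channel 54 mm wide, open at -x, between steel rails 14 mm tall: fixed rail on -y, clamp-side rails on +y. A yellow plate across it is the end stop; its face, when pushed fully in, is somewhere between x = 52 and 88 mm here. That place is set by hand and NOT reported: feel (or look) for it.
- bracket: Orange angle bracket, 0.19 to 0.34 kg, loose in the channel, x along it. Foot plate 80 (x) x 50 x 10 mm, origin at centre of its underside. Flange at its -x end, 8 x 50 mm, 48 mm high, outer (pushing) face at x = -40 mm; a rib in front. Front edge x = +40 mm meets the stop. Starts 20 to 85 mm short of it. Sliding takes 1 to 4 N; push low, in mid-width, slowly: the stop is hard at the end.
- stop_plate (a joint): Travel of the yellow sprung stop plate (46 mm wide, top 22 mm above the channel floor): 0 m = out, 0.005 m = pushed fully in against its solid carriage, where it is hard. Its spring needs only about 0.5 N and cannot push the bracket back.
- clamp_foot: Black rubber foot of the cam clamp, 28 x 10 x 9 mm, at jig x = 30 mm, level with the bracket's foot plate. The cam drives it 8 to 10 mm towards the fixed rail (jig -y); it is sprung and holds the bracket on that rail with some 12 to 18 N when the lever is closed. Origin 10 mm behind its pressing face.
- cam_lever (a joint): Angle of the red lever, counter-clockwise from above: 0 rad = open, pointing along jig +y, where a spring holds it and it starts; 1.60 = closed on a hard stop, pointing along jig -x. Resistance grows, is most at about 0.6 to 1.0 (6 to 9 N square at the post), nothing at dead centre, 1.45; beyond it the lever snaps to 1.60 by itself and stays. Released earlier it springs back open.
- pivot (a point): Axis of the lever's pivot pin, 56 mm above the bench, at x 30, y 30 mm of the jig.
- lever_post (a point): Middle of the black upright grip post at the lever's end, 115 mm from the pivot axis: round, 22 mm diameter, from 60 to 100 mm above the bench, fixed on the red lever bar (12 to 20 mm wide, 50 to 62 mm above the bench). This point is 80 mm above the bench.
- jar: White jar with green lid, 70 mm diameter, 100 mm tall, a bystander.
- pot: Dark steel pot, 100 mm diameter, 70 mm tall, a bystander.
- bin: Blue open parts bin 140 x 90 x 60 mm, a bystander.
- screwdriver: Red-handled screwdriver lying on the bench, a bystander.
- lever_handle (a joint): Bending of the lever's slightly springy handle about the pivot: 0 rad = straight; grows as the post is pushed the closing way, about 0.0015 rad per N square at the post. 0.01 to 0.015 is normal at the hardest point of the swing; beyond 0.035 (about 24 N) the lever is being forced. The post stands at the angle cam_lever plus this.
Mind the look-alikes: they are no part of the job. What is meant by the bracket is not brown, and is the smaller of those in its own colour.

How it is judged:
By the outcome, as a careful person would: the job done as asked, in the order asked, and still so for the second after the job is handed in, with the robot touching nothing.
It also fails if it takes over 61 s, if anything falls off the work surface, if the arm or the gripper's body presses on something with over 40 N, if the wrist force passes 120 N, or if a joint passes its speed limit or range.

### The arm

A 7-joint arm with a two-finger parallel gripper is mounted at the origin on the work surface. World frame = base frame: x ahead of the robot, y to its left, z up, the work surface at z = 0. Lengths are in m, angles in rad, forces in N, time in s.
With the tool pointing down it reaches from about 0.4 to 0.9 m from the base axis. Payload 5.6 kg.
Tool frame: the origin (TCP) lies at the very end of the fingers, on their centre line; the grasp point (between the pads) lies 19 mm behind it (bot.pinch_z is the distance from the TCP to the grasp point, in m); z points along the fingers, y is the line along which they close (so a half turn about z gives the same grasp; the last joint's range is limited). The gripper opens to 92 mm and grips with 3 to 60 N. Pads are 20 mm wide; open, the fingers measure 128 mm over their backs; the gripper's body (75 mm by 189 mm) begins 69 mm behind the grasp point.
Start: joints at [-1.292, 0.468, -0.012, 1.603, 0.006, 1.071, -0.056], TCP at [0.206, 0.617, 0.215] pointing down, gripper open.
Joint ranges: [-2.53, 2.53], [-0.31, 2.02], [-1.57, 1.55], [0.28, 2.44], [-1.29, 4.43], [0.15, 1.84], [-2.92, 2.92]. Speed limits (rad/s): [2.57, 2.57, 3.14, 3.14, 3.14, 3.14, 3.14].

### API

Orientations are given as a unit quaternion [w, x, y, z].
In Python, from cell import read_state, vision, order, bot gives the robot as it stands.
- The arm moves only by the shell command python3 -m handwheel 'ROWS'. ROWS is JSON, a list of rows, each a list of 5 numbers: the opening, from 0 (shut) to 1 (fully open), then the shift along the tool's x, y, z in mm, then the turn about the tool's z in rad. In form: [[gripper, tx, ty, tz, roll], ...]. A call has 1 to 20 rows; each row shifts and turns the commanded pose from where the row before left it, along the tool's axes as they then stand; what a row does not reach is not made up. A row lasts 1/12 s, in which the tool goes at most 41.7 mm and 7.16 degrees, less where a joint would pass 70% of its speed; a pose out of reach is approached as far as the arm can. A call with a gripper value outside its range is refused whole. The fingers move at their own pace and stop on an object; the grip force is fixed at half the most. Time passes only in rows, so rows that do not move let the fingers close. It gives the time, the measured TCP pose, the force, the opening and the grip force at its end, in the units of the state.
- read_state(): the state, without advancing time (a new reading comes with each control period).
- vision.capture(name): name is "side" or "top" or "wrist"; returns the picture (420x560x3 uint8, red, green, blue); there is no depth.
- vision.calibration(name): a dict with "vfov" (degrees; the focal length in pixels is half the picture's height over the tangent of half this angle, whatever the lens; pixels are square), "cx", "cy" (the principal point, pixels), "R" (3x3) and "t" (3): a world point X has camera coordinates R X + t. Camera axes: x right, y down, z forward; pixel columns grow to the right and rows downward; lengths in m; the calibration is good to about 2 mm. A picture is of the moment at which its call begins: read the wrist's pose just before it. calibration takes no time and is no camera call; for the wrist camera it gives the pose at the moment of the call.
- order.job_done(): hands the job in; it is judged then, once.
The state is a dict: "clock": time; "joint_positions": joint angles; "dq": joint speeds; "joint_torque": joint torques, N m; "tool_pos": TCP position; "tcp_rot": TCP orientation; "force": force on the tool from outside, world axes, zero at the start; "torque": the same for the moment, N m; "grip_width": finger opening in m; "grip_force": force on a finger pad.
Only numpy, scipy, OpenCV 4.12 (cv2) and the standard library are available. Lean on these libraries where they do the work, as an engineer would, in place of code of your own. Each camera call takes 0.05 s, during which the arm holds its last target. There are 200 camera calls.

## Working session

There is one attempt and no reset: what is moved stays moved. The work goes in short steps, Python scripts to look and compute and a shell command to move; the robot and the scene stay as the last step left them, time stands still between calls to the robot, and variables do not carry over. Pictures are saved under pics/ and viewed, at most 10 in all, crops included, and the job is handed in when it is done.

```bash
ls; mkdir -p pics
python3 - <<'E'
from cell import read_state, vision, order, bot
import cv2
for n in ["top","side"]:
    im=vision.capture(n); cv2.imwrite(f"pics/{n}0.png",im[...,::-1])
    print(vision.calibration(n))
s=read_state(); print(s)
E
```

```text
pics
{'vfov': 44.3868929128143, 'cx': 275.6528618763206, 'cy': 201.42951585627424, 'R': array([[-0.02622986, -0.99964487, -0.00470471],
       [-0.99307008,  0.0265961 , -0.11447472],
       [ 0.11455919,  0.00166945, -0.99341502]]), 't': array([1.26462248e-03, 4.76672547e-01, 1.44072730e+00])}
{'vfov': 52.43906480945158, 'cx': 280.64119889249, 'cy': 206.74132254058156, 'R': array([[ 0.91773593, -0.39697973,  0.01295602],
       [-0.21600588, -0.52620381, -0.82246642],
       [ 0.33332   ,  0.75200841, -0.5686661 ]]), 't': array([-0.44940716,  0.17900923,  1.19578248])}
{'clock': 0.1, 'joint_positions': array([-1.29199171,  0.46827783, -0.01159752,  1.60350779,  0.00603021,
        1.07138347, -0.05632499]), 'dq': array([ 0.00095505, -0.00106293, -0.00133098, -0.00169774, -0.00152306,
       -0.0003618 ,  0.00068369]), 'joint_torque': array([ 8.00256148e-04, -5.21650743e+01, -1.26705039e-02, -2.44372040e+01,
       -5.68341231e-02,  1.40568663e-02,  3.91846743e-05]), 'tool_pos': array([0.20549565, 0.61612677, 0.21375275]), 'tcp_rot': array([-5.32616219e-05,  1.60248274e-01,  9.87076439e-01, -7.69566150e-04]), 'force': array([-0.50185575,  0.07839726, -0.58663615]), 'torque': array([-0.00996443,  0.022816  , -0.07109809]), 'grip_force': 0.0, 'grip_width': 0.09190756903826904}
```

View pics/top0.png

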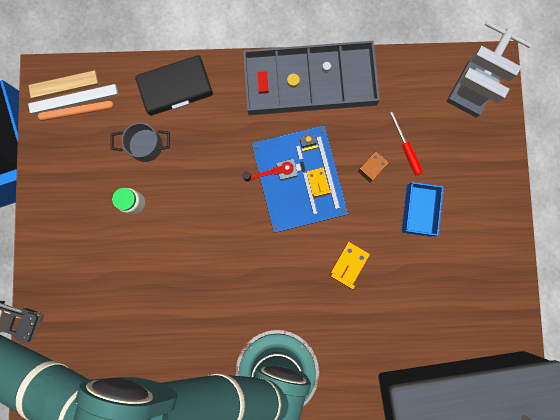

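View pics/side0.png

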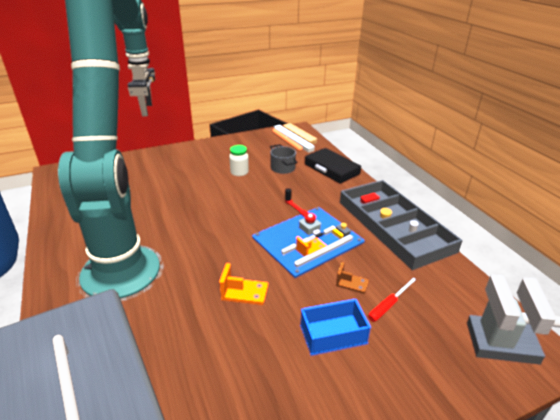

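The top view shows the jig around (300,180), with the small yellow-orange bracket at (319,182) in its channel. The stop is at (310,143), the pivot at (287,168) and the black post at (247,176). The larger look-alike is at (350,265) and the brown one at (373,165).

```bash
cat > h.py <<'E'
import numpy as np, cv2
from cell import read_state, vision, order, bot
def ray(cal,px,z,h=420):
    f=h/2/np.tan(np.radians(cal['vfov']/2))
    px=np.atleast_2d(px).astype(float)
    d=np.c_[(px[:,0]-cal['cx'])/f,(px[:,1]-cal['cy'])/f,np.ones(len(px))]@cal['R']
    c=-cal['R'].T@cal['t']
    return c+d*((z-c[2])/d[:,2])[:,None]
def proj(cal,X,h=420):
    f=h/2/np.tan(np.radians(cal['vfov']/2)); q=np.atleast_2d(X)@cal['R'].T+cal['t']
    return np.c_[f*q[:,0]/q[:,2]+cal['cx'],f*q[:,1]/q[:,2]+cal['cy']]
def J(p,o,yaw): # world->jig
    c,s=np.cos(yaw),np.sin(yaw); return (np.asarray(p)[...,:2]-o)@np.array([[c,-s],[s,c]])
def W(p,o,yaw):
    c,s=np.cos(yaw),np.sin(yaw); return np.asarray(p)@np.array([[c,s],[-s,c]])+o
E
python3 - <<'E'
from h import *
im=cv2.imread('pics/top0.png'); cal=vision.calibration('top')
hsv=cv2.cvtColor(im,cv2.COLOR_BGR2HSV)
m=cv2.inRange(hsv,(100,120,60),(125,255,255)); m[:, :230]=0; m[:,365:]=0; m[:110]=0;m[250:]=0
m=cv2.morphologyEx(m,cv2.MORPH_CLOSE,np.ones((3,3)))
pts=np.vstack([c[:,0] for c in cv2.findContours(m,0,1)[0] if cv2.contourArea(c)>60])
w=ray(cal,pts,0.012)
r=cv2.minAreaRect((w[:,:2]*1000).astype(np.float32)); print(r)
box=cv2.boxPoints(r); print(box)
o=np.array(r[0])/1000
e=[box[1]-box[0],box[2]-box[1]]; L=max(e,key=np.linalg.norm); yaw=np.arctan2(L[1],L[0]); 
if abs(yaw)>np.pi/2: yaw-=np.sign(yaw)*np.pi
print(o,yaw)
for n,lo,hi,z in [('orange',(15,150,120),(24,255,255),.022),('yellow',(25,120,80),(34,255,255),.034),('red',(0,170,100),(6,255,255),.062)]:
    mm=cv2.inRange(hsv,lo,hi); mm[:,:235]=0;mm[:,345:]=0;mm[:120]=0;mm[235:]=0
    for c in cv2.findContours(mm,0,1)[0]:
        if cv2.contourArea(c)>8:
            j=J(ray(cal,c[:,0],z),o,yaw)*1000; print(n,cv2.contourArea(c),cv2.boundingRect(c),j.min(0),j.max(0))
for p,z in [((247,176),.1),((287,168),.062)]: print(J(ray(cal,p,z),o,yaw)*1000)
x0,y0=225,110; cv2.imwrite('pics/crop.png',cv2.resize(im[110:240,225:365],None,fx=5.5,fy=4.6*1.195 if 0 else 4.6,interpolation=cv2.INTER_CUBIC))
np.savez('jig.npz',o=o,yaw=yaw)
E
```

```text
((544.9362182617188, -80.61752319335938), (268.6854248046875, 217.76612854003906), 12.516980171203613)
[[ 390.1885     -3.438364]
 [ 437.38467  -216.02858 ]
 [ 699.68396  -157.79668 ]
 [ 652.4878     54.793533]]
[ 0.54493622 -0.08061752] 0.21846248
orange 374.5 (308, 168, 23, 28) [-62.62466915 -76.92240969] [ 11.22574852 -25.01971484]
orange 15.0 (306, 136, 5, 6) [ 96.56040108 -59.32205412] [111.61639162 -46.58845629]
yellow 12.0 (302, 146, 16, 5) [ 72.02812591 -71.52467426] [ 76.99887578 -27.54747645]
red 211.0 (249, 162, 44, 19) [13.03940595 13.79033813] [ 46.11609323 140.96719523]
[[ 26.70695245 142.99553874]]
[[28.17758025 29.49185729]]
```

View pics/crop.png

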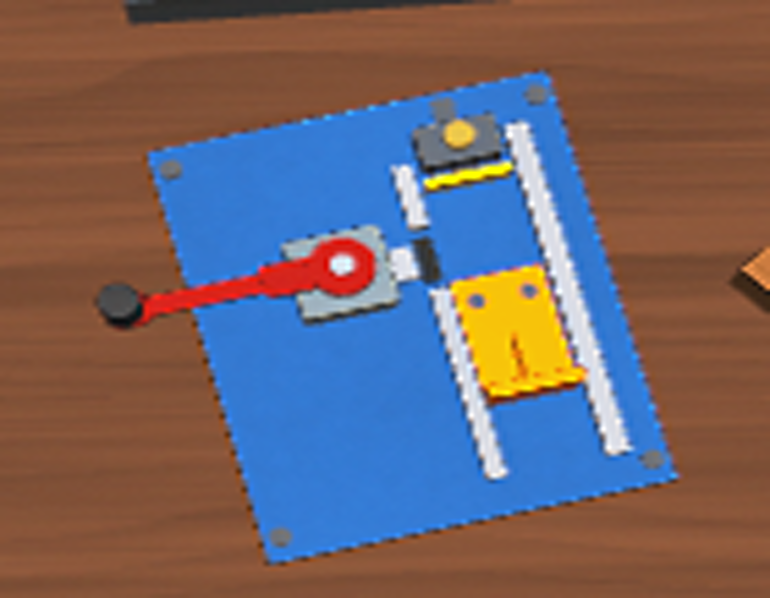

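The crop shows the rails, the foot and the open lever clearly. The jig fits at 269 x 218 mm with yaw 0.218, against the 270 x 220 given. The bracket's front edge is near jig x 11 and the stop face near x 72 (out). I'm moving in behind the bracket.

```bash
python3 -m handwheel '[[0,-24,-32.5,0,0],[0,-24,-32.5,0,0],[0,-24,-32.5,0,0],[0,-24,-32.5,0,0],[0,-24,-32.5,0,0],[0,-24,-32.5,0,0],[0,-24,-32.5,0,0],[0,-24,-32.5,0,0],[0,-24,-32.5,0,0],[0,-24,-32.5,0,0],[0,-24,-32.5,0,0],[0,-24,-32.5,0,0],[0,-24,-32.5,0,0],[0,-24,-32.5,0,0],[0,-24,-32.5,0,0],[0,-24,-32.5,0,0],[0,-24,-32.5,0,0],[0,-24,-32.5,0,0],[0,-24,-32.5,0,0],[0,-24,-32.5,0,0]]'
python3 -m handwheel '[[0,0,0,0,0.12],[0,0,0,0,0.12],[0,0,0,0,0.12],[0,0,0,0,0.12],[0,0,0,0,0.12],[0,0,0,0,0.12],[0,0,0,0,0.12],[0,0,0,0,0.12],[0,0,0,0,0.12],[0,0,0,0,0.12],[0,0,0,0,0.12],[0,0,0,0,0.12],[0,0,0,0,0.12],[0,0,0,0,0.12],[0,0,0,0,0.12],[0,0,0,0,0.12],[0,0,0,0,0.12],[0,0,0,0,0.12],[0,0,0,0,0.12],[0,0,0,0,0.12]]'
cat >> h.py <<'E'
d=None
def where():
    g=np.load('jig.npz'); o,yaw=g['o'],float(g['yaw']); s=read_state(); q=s['tcp_rot']
    from scipy.spatial.transform import Rotation as R
    M=R.from_quat(q[[1,2,3,0]]).as_matrix(); ja=np.arctan2(M[1,0],M[0,0])-yaw
    print('t',s['clock'],'jig',(J(s['tool_pos'],o,yaw)*1000).round(1),'z',round(s['tool_pos'][2]*1000,1),'toolx-jigx',round((ja+np.pi)%(2*np.pi)-np.pi,4),'tilt',M[:2,2].round(3),'F',(M.T@s['force']).round(2),'q',s['joint_positions'].round(2))
    return s,M
E
python3 - <<'E'
from h import *
where()
im=vision.capture('wrist'); cv2.imwrite('pics/w1.png',im[...,::-1]); print(vision.calibration('wrist'))
E
```

```text
clock: 1.77
tool_pos: [0.4554, -0.1537, 0.2146]
tcp_rot: [0.0, 0.16, 0.987, 0.0]
force: [1.2, 0.9, 1.2]
grip_width: 0.0008
grip_force: 0.0
clock: 3.43
tool_pos: [0.4551, -0.1517, 0.2144]
tcp_rot: [-0.0, 0.979, 0.205, -0.0]
force: [-0.4, -0.5, 0.1]
grip_width: 0.0001
grip_force: 0.0
t 3.4333 jig [-103.1  -49.9] z 214.4 toolx-jigx 0.1954 tilt [-0.  0.] F [-0.54  0.26 -0.12] q [-0.65  0.26  1.07  2.06 -0.28  0.98 -0.6 ]
{'vfov': 60.1056683003877, 'cx': 276.4194274790662, 'cy': 212.30094755506548, 'R': array([[ 3.96591877e-01, -9.17994933e-01,  4.31180252e-04],
       [-8.87878315e-01, -3.83461498e-01,  2.54223086e-01],
       [-2.33210164e-01, -1.01205646e-01, -9.67145510e-01]]), 't': array([-0.32093787,  0.31666228,  0.48129896])}
```

View pics/w1.png

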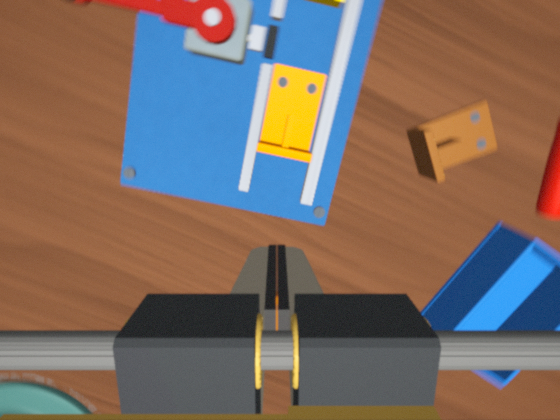

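The wrist view shows the jig's -x edge corners at (122,185) and (325,223). The rails are at (244,190) and (307,204), the flange top from (257,150) to (310,160), and the pivot at (212,17). I'll use these to check the jig pose.

Run:
```python
from h import *
g=np.load('jig.npz'); o,yaw=g['o'],float(g['yaw']); cal=vision.calibration('wrist')
im=cv2.imread('pics/w1.png'); hsv=cv2.cvtColor(im,cv2.COLOR_BGR2HSV)
for n,p,z in [('cornL -135 110',(122,185),.012),('cornR -135 -110',(325,223),.012),('pivot 30 30',(212,17),.064)]:
    print(n,(J(ray(cal,p,z),o,yaw)*1000).round(1))
m=cv2.inRange(hsv,(0,0,150),(180,40,255)); m[:, :235]=0; m[:,390:]=0; m[225:]=0
for c in cv2.findContours(m,0,1)[0]:
    if cv2.contourArea(c)>300:
        w=ray(cal,c[:,0],.026)[:,:2]; r=cv2.minAreaRect((J(w,o,yaw)*1000).astype(np.float32)); print('rail',np.array(cv2.boxPoints(r)).round(1).tolist(),r[2])
m=cv2.inRange(hsv,(10,150,120),(28,255,255)); m[:, :235]=0; m[:,340:]=0; m[40:60]=0;m[170:]=0
for c in cv2.findContours(m,0,1)[0]:
    if cv2.contourArea(c)>100:
        for z in (.022,.06): 
            j=J(ray(cal,c[:,0],z),o,yaw)*1000; print('br',z,j.min(0).round(1),j.max(0).round(1))
m=cv2.inRange(hsv,(25,120,80),(34,255,255)); m[12:]=0
ys,xs=np.nonzero(m); print('yel',(J(ray(cal,np.c_[xs,ys],.034),o,yaw)*1000).min(0))
```

```text
cornL -135 110 [[-130.9  107.4]]
cornR -135 -110 [[-131.3 -109.5]]
pivot 30 30 [[33.2 27.6]]
rail [[-109.9000015258789, -23.600000381469727], [11.800000190734863, -26.100000381469727], [12.0, -15.399999618530273], [-109.69999694824219, -13.0]] 88.82593536376953
rail [[-111.5, -89.80000305175781], [79.30000305175781, -92.0], [79.4000015258789, -77.5], [-111.30000305175781, -75.19999694824219]] 89.33275604248047
rail [[10.300000190734863, 9.399999618530273], [14.600000381469727, -17.299999237060547], [63.0, -9.5], [58.70000076293945, 17.299999237060547]] 9.186651229858398
br 0.022 [-69.2 -78.2] [ 13.7 -24.5]
br 0.06 [-65.4 -73.9] [  8.8 -25.8]
yel [ 68.8738777  -75.10872058]
```

```bash
python3 - <<'E'
from h import *
g=np.load('jig.npz'); o,yaw=g['o'],float(g['yaw'])
np.savez('jig.npz',o=W(np.array([.0022,-.001]),o,yaw),yaw=yaw-.007)
E
python3 -m handwheel '[[0,0,0,0,0.1],[0,0,0,0,0.1],[0,0,0,0,0]]'
python3 -c "from h import *; where()"
```

```text
clock: 3.73
tool_pos: [0.4552, -0.1517, 0.2144]
tcp_rot: [0.0, 0.994, 0.11, -0.0]
force: [0.4, 0.5, 1.1]
grip_width: 0.0007
grip_force: 0.0
t 3.7333 jig [-104.9  -49.7] z 214.4 toolx-jigx 0.0082 tilt [-0.001 -0.   ] F [ 0.54 -0.43 -1.09] q [-0.69  0.28  1.12  2.06 -0.3   0.98 -0.77]
```

```bash
python3 -m handwheel '[[0,0,0,35,0.008],[0,0,0,35,0],[0,0,0,35,0],[0,0,0,35,0],[0,0,0,25,0],[0,0,0,15,0],[0,0,0,8,0],[0,0,0,5,0],[0,0,0,4,0],[0,0,0,0,0]]'
python3 -c "from h import *; where()"
```

```text
clock: 4.57
tool_pos: [0.4557, -0.1519, 0.0178]
tcp_rot: [-0.0, 0.994, 0.106, 0.0]
force: [0.1, -0.1, 1.1]
grip_width: 0.0002
grip_force: 0.0
t 4.5667 jig [-104.4  -49.9] z 17.8 toolx-jigx 0.0016 tilt [0.001 0.   ] F [ 0.08  0.13 -1.14] q [-0.34  0.62  0.74  2.17 -0.74  0.62 -0.42]
```

```bash
python3 -m handwheel '[[0,5,0,0,0],[0,5,0,0,0],[0,4,0,0,0],[0,2,0,0,0],[0,1.5,0,0,0],[0,1.5,0,0,0],[0,1.5,0,0,0],[0,1.5,0,0,0],[0,1.5,0,0,0],[0,1.5,0,0,0],[0,1.5,0,0,0],[0,1.5,0,0,0]]'
python3 -c "from h import *; where()"
```

```text
clock: 5.57
tool_pos: [0.4823, -0.146, 0.0175]
tcp_rot: [-0.0, 0.994, 0.106, -0.0]
force: [-3.8, -0.9, 3.8]
grip_width: -0.0001
grip_force: 1.8
t 5.5667 jig [-77.1 -49.8] z 17.5 toolx-jigx 0.0003 tilt [-0.001  0.   ] F [-3.88  0.13 -3.78] q [-0.36  0.65  0.75  2.12 -0.74  0.66 -0.46]
```

```bash
python3 -m handwheel '[[0,2,0,0,0],[0,2,0,0,0],[0,2,0,0,0],[0,2,0,0,0],[0,2,0,0,0],[0,2,0,0,0],[0,2,0,0,0],[0,2,0,0,0],[0,2,0,0,0],[0,2,0,0,0],[0,2,0,0,0],[0,2,0,0,0],[0,2,0,0,0],[0,2,0,0,0],[0,2,0,0,0],[0,2,0,0,0]]'
python3 - <<'E'
from h import *
where()
im=vision.capture('top'); cal=vision.calibration('top')
g=np.load('jig.npz'); o,yaw=g['o'],float(g['yaw'])
hsv=cv2.cvtColor(im,cv2.COLOR_RGB2HSV)
for n,lo,hi,z in [('orange',(15,150,120),(24,255,255),.022),('yellow',(25,120,80),(34,255,255),.034)]:
    mm=cv2.inRange(hsv,lo,hi); mm[:,:235]=0;mm[:,345:]=0;mm[:120]=0;mm[235:]=0
    for c in cv2.findContours(mm,0,1)[0]:
        if cv2.contourArea(c)>8:
            j=J(ray(cal,c[:,0],z),o,yaw)*1000; print(n,cv2.contourArea(c),j.min(0).round(1),j.max(0).round(1))
E
```

```text
clock: 6.9
tool_pos: [0.5142, -0.1392, 0.0176]
tcp_rot: [0.0, 0.994, 0.106, 0.0]
force: [-0.9, 0.2, -0.4]
grip_width: 0.0003
grip_force: 0.6
t 6.9 jig [-44.5 -49.8] z 17.6 toolx-jigx 0.0003 tilt [ 0. -0.] F [-0.86 -0.37  0.44] q [-0.37  0.69  0.75  2.05 -0.74  0.69 -0.5 ]
orange 15.0 [ 94.7 -57.6] [109.8 -44.9]
yellow 12.0 [ 70.2 -70. ] [ 75.2 -26. ]
```

```bash
python3 -m handwheel '[[0,1.5,0,0,0],[0,1.5,0,0,0],[0,1.5,0,0,0],[0,1.5,0,0,0],[0,1.5,0,0,0],[0,1.5,0,0,0],[0,1.5,0,0,0],[0,1.5,0,0,0],[0,1.5,0,0,0],[0,1.5,0,0,0],[0,1,0,0,0],[0,1,0,0,0]]'
python3 - <<'E'
from h import *
where()
im=vision.capture('top')[...,::-1]; ws=vision.capture('wrist')[...,::-1]
a=cv2.resize(im[110:240,235:365],(400,400),interpolation=2); b=cv2.resize(ws,(400,300))
c=np.zeros((400,800,3),np.uint8); c[:,:400]=a; c[:300,400:]=b; cv2.imwrite('pics/p2.png',c)
E
```

```text
clock: 7.95
tool_pos: [0.5307, -0.1356, 0.0176]
tcp_rot: [-0.0, 0.994, 0.106, -0.0]
force: [-1.6, -0.5, 0.2]
grip_width: 0.0007
grip_force: 1.1
t 7.95 jig [-27.7 -49.8] z 17.6 toolx-jigx 0.0003 tilt [-0.  0.] F [-1.63  0.19 -0.18] q [-0.38  0.7   0.75  2.01 -0.74  0.71 -0.52]
```

View pics/p2.png

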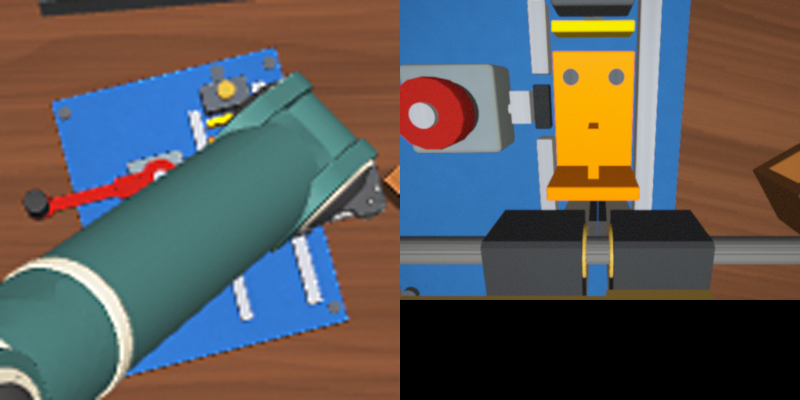

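The wrist crop shows the bracket square in the channel, centred on the fingers. A small gap remains between its front edge and the yellow plate. I'll measure that gap.

```bash
cat > gap.py <<'E'
from h import *
def gap():
    s,M=where(); cal=vision.calibration('wrist'); im=vision.capture('wrist')
    g=np.load('jig.npz'); o,yaw=g['o'],float(g['yaw']); hsv=cv2.cvtColor(im,cv2.COLOR_RGB2HSV)
    m=cv2.inRange(hsv,(25,180,120),(34,255,255)); m[:, :200]=0; m[:,340:]=0; m[110:]=0; 
    n=cv2.inRange(hsv,(14,150,150),(23,255,255)); n[:, :200]=0; n[:,340:]=0; n[290:]=0
    col=range(235,310,5)
    y=[np.nonzero(m[:,c])[0].max() for c in col if m[:,c].any()]; b=[np.nonzero(n[:,c])[0].min() for c in col if n[:,c].any()]
    yl=np.median(y)+1; bt=np.median(b)
    for z in (.034,.022): print('stop row',yl,z,(J(ray(cal,(276,yl),z),o,yaw)*1000).round(1))
    print('front row',bt,(J(ray(cal,(276,bt),.022),o,yaw)*1000).round(1))
    return im
if __name__=='__main__': gap()
E
python3 gap.py
```

```text
t 8.05 jig [-27.5 -49.9] z 17.6 toolx-jigx 0.0004 tilt [ 0. -0.] F [-0.84 -0.01  0.06] q [-0.38  0.7   0.75  2.01 -0.74  0.71 -0.52]
stop row 46.0 0.034 [[ 70.7 -50.8]]
stop row 46.0 0.022 [[ 72.8 -50.8]]
front row 73.0 [[ 62.1 -50.8]]
```

```bash
python3 -m handwheel '[[0,1,0,0,0],[0,1,0,0,0],[0,1,0,0,0],[0,1,0,0,0],[0,1,0,0,0],[0,1,0,0,0],[0,1,0,0,0],[0,1,0,0,0],[0,1,0,0,0],[0,1,0,0,0],[0,0.5,0,0,0],[0,0.5,0,0,0]]'; python3 gap.py
```

```text
clock: 9.1
tool_pos: [0.5413, -0.1334, 0.0176]
tcp_rot: [0.0, 0.994, 0.106, -0.0]
force: [-3.6, -0.1, 2.6]
grip_width: 0.0005
grip_force: 1.6
t 9.1 jig [-16.8 -49.9] z 17.6 toolx-jigx 0.0002 tilt [-0. -0.] F [-3.57 -0.63 -2.61] q [-0.38  0.72  0.75  1.99 -0.73  0.73 -0.54]
stop row 68.0 0.034 [[ 73.2 -50.8]]
stop row 68.0 0.022 [[ 74.7 -50.8]]
front row 0.0 [[100.8 -50.8]]
```

```bash
for i in 1 2 3; do python3 -m handwheel '[[0,0.4,0,0,0],[0,0.4,0,0,0],[0,0,0,0,0]]' >/dev/null; python3 gap.py | grep -v front|grep -v 0.022; done
```

```text
t 9.4 jig [-15.9 -49.8] z 17.6 toolx-jigx 0.0003 tilt [ 0. -0.] F [-1.94 -0.07 -1.84] q [-0.38  0.72  0.75  1.99 -0.73  0.73 -0.54]
stop row 69.0 0.034 [[ 73.8 -50.8]]
t 9.7 jig [-15.  -49.8] z 17.6 toolx-jigx 0.0003 tilt [0. 0.] F [-1.96 -0.57 -0.82] q [-0.38  0.72  0.75  1.98 -0.73  0.73 -0.54]
stop row 69.0 0.034 [[ 74.6 -50.8]]
t 10.0 jig [-14.2 -49.8] z 17.6 toolx-jigx 0.0003 tilt [ 0. -0.] F [-2.83 -0.93 -1.45] q [-0.38  0.72  0.75  1.98 -0.73  0.73 -0.54]
stop row 69.0 0.034 [[ 75.4 -50.8]]
```

```bash
for i in 1 2 3; do python3 -m handwheel '[[0,0.3,0,0,0],[0,0,0,0,0]]' >/dev/null; python3 -c "from h import *; where()"; done
```

```text
t 10.2167 jig [-14.  -49.8] z 17.6 toolx-jigx 0.0002 tilt [ 0. -0.] F [-3.07 -0.4  -2.17] q [-0.38  0.72  0.75  1.98 -0.73  0.73 -0.54]
t 10.3833 jig [-13.9 -49.8] z 17.6 toolx-jigx 0.0003 tilt [-0.  0.] F [-3.99 -0.64 -2.32] q [-0.38  0.72  0.75  1.98 -0.73  0.73 -0.54]
t 10.55 jig [-13.9 -49.8] z 17.6 toolx-jigx 0.0001 tilt [-0.001  0.   ] F [-5.   -0.68 -3.39] q [-0.38  0.72  0.75  1.98 -0.73  0.73 -0.54]
```

```bash
for i in 1 2 3; do python3 -m handwheel '[[0,0.4,0,0,0],[0,0,0,0,0]]' >/dev/null; python3 -c "from h import *; where()"; done; python3 gap.py|grep 0.034
```

```text
t 10.7167 jig [-13.7 -49.9] z 17.6 toolx-jigx 0.0 tilt [-0.001  0.   ] F [-5.95 -0.21 -3.3 ] q [-0.38  0.72  0.75  1.98 -0.73  0.73 -0.54]
t 10.8833 jig [-13.7 -49.9] z 17.6 toolx-jigx -0.0001 tilt [-0.002  0.   ] F [-6.27 -0.33 -4.92] q [-0.38  0.72  0.75  1.98 -0.73  0.73 -0.54]
t 11.05 jig [-13.6 -49.9] z 17.6 toolx-jigx -0.0002 tilt [-0.002  0.   ] F [-6.74 -0.   -6.17] q [-0.38  0.72  0.75  1.98 -0.73  0.73 -0.54]
stop row 69.0 0.034 [[ 76.1 -50.9]]
```

The stop plate has moved about 5 mm, the tool has stopped advancing, and the force is climbing to about 7 N, so the bracket is home. I'm backing off and going round to the lever.

```bash
python3 -m handwheel '[[0,-1,0,0,0],[0,-1,0,0,0],[0,-2,0,0,0],[0,-3,0,0,0],[0,-6,0,0,0],[0,-10,0,0,0],[0,-5,0,-20,0],[0,0,0,-35,0],[0,0,0,-35,0],[0,0,0,-25,0],[0,0,0,0,0]]'
python3 - <<'E'
from gap import *
im=gap(); cv2.imwrite('pics/w3.png',im[...,::-1])
E
```

```text
clock: 12.02
tool_pos: [0.5206, -0.1396, 0.1369]
tcp_rot: [0.0, 0.994, 0.105, 0.004]
force: [1.2, -0.6, -0.4]
grip_width: 0.0001
grip_force: 0.0
t 12.0167 jig [-38.4 -51.5] z 136.9 toolx-jigx -0.0006 tilt [ 0.008 -0.   ] F [1.05 0.88 0.42] q [-0.52  0.51  0.94  1.99 -0.54  0.89 -0.66]
stop row 56.0 0.034 [[ 75.1 -52.7]]
stop row 56.0 0.022 [[ 77.  -52.8]]
front row 57.0 [[ 76.4 -52.8]]
```

View pics/w3.png

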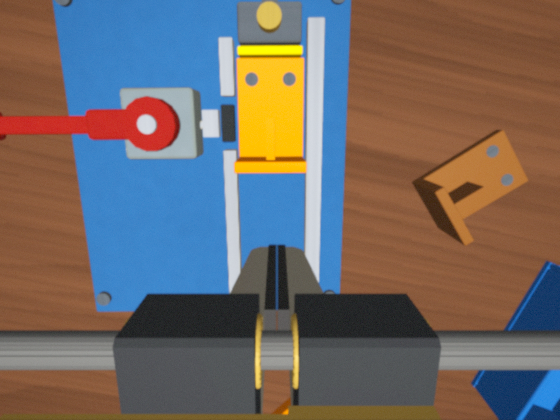

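The bracket now sits against the yellow plate (front edge at row 57, plate at row 55), with the lever still open. I'm moving to the +x side of the post.

```bash
python3 -m handwheel '[[0,12,-20,0,0],[0,12,-20,0,0],[0,12,-20,0,0],[0,12,-20,0,0],[0,12,-20,0,0],[0,12,-20,0,0],[0,12,-20,0,0],[0,12,-20,0,0],[0,12,-20,0,0],[0,6,-17,0,0],[0,0,0,0,0],[0,0,0,0,0]]'
python3 - <<'E'
from h import *
where(); g=np.load('jig.npz'); o,yaw=g['o'],float(g['yaw'])
cal=vision.calibration('wrist'); im=vision.capture('wrist'); cv2.imwrite('pics/w4.png',im[...,::-1])
im=vision.capture('side'); cs=vision.calibration('side'); print('post side px expected',proj(cs,[list(W([.03,.145],o,yaw))+[.08]]))
print('post wrist px expected',proj(cal,[list(W([.03,.145],o,yaw))+[.1]]))
E
```

```text
clock: 13.07
tool_pos: [0.5872, 0.0787, 0.131]
tcp_rot: [0.0, 0.994, 0.107, -0.001]
force: [-0.1, -0.1, -0.1]
grip_width: 0.0006
grip_force: 0.0
t 13.0667 jig [ 72.6 147.9] z 131.0 toolx-jigx 0.0021 tilt [-0.002 -0.001] F [-0.12  0.07  0.09] q [-0.84  0.62  0.9   1.86 -0.58  0.96 -1.04]
post side px expected [[288.75723245 194.40590095]]
post wrist px expected [[279.18104113 307.37438083]]
```

View pics/w4.png

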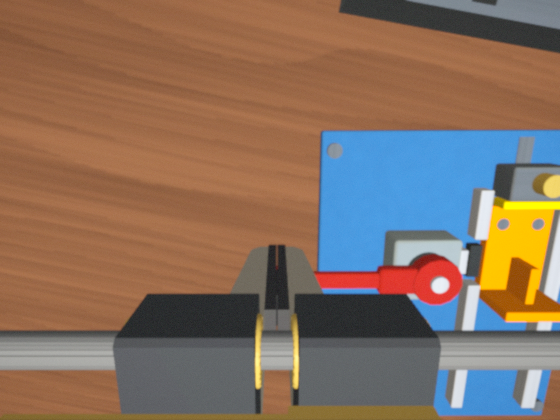

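The wrist view shows the bar at row 280 pointing straight at the fingers and the pivot at (440,284). The post is hidden behind the gripper, as the projection predicts. I'm lowering the tool and making contact.

```bash
python3 -m handwheel '[[0,0,1,20,0],[0,0,1,20,0],[0,0,0,15,0],[0,0,0,7,0],[0,0,0,0,0],[0,-6,0,0,0],[0,-5,0,0,0],[0,-3,0,0,0],[0,-2,0,0,0],[0,-2,0,0,0],[0,0,0,0,0]]'; python3 -c "from h import *; where()"
```

```text
clock: 14.08
tool_pos: [0.5711, 0.0727, 0.071]
tcp_rot: [-0.0, 0.994, 0.106, 0.0]
force: [0.7, 0.4, -0.3]
grip_width: 0.0007
grip_force: 0.0
t 14.0833 jig [ 55.5 145.4] z 71.0 toolx-jigx 0.0004 tilt [0.    0.001] F [ 0.74 -0.23  0.33] q [-0.8   0.67  0.83  1.93 -0.66  0.84 -0.97]
```

```bash
for i in 1 2 3; do python3 -m handwheel '[[0,-1,0,0,0],[0,-1,0,0,0],[0,0,0,0,0]]'>/dev/null; python3 -c "from h import *; where()"|cut -c1-130; done
```

```text
t 14.3333 jig [ 53.6 145.2] z 70.6 toolx-jigx 0.0003 tilt [0. 0.] F [-0.07  0.17  0.02] q [-0.8   0.67  0.83  1.94 -0.66  0.84 -0.
t 14.5833 jig [ 51.5 145.2] z 70.5 toolx-jigx 0.0001 tilt [-0. -0.] F [-0.23 -0.42  0.17] q [-0.8   0.66  0.83  1.94 -0.66  0.83 -
t 14.8333 jig [ 49.6 145.2] z 70.6 toolx-jigx 0.0001 tilt [0. 0.] F [ 1.09  0.78 -1.01] q [-0.8   0.66  0.83  1.95 -0.66  0.83 -0.
```

```bash
python3 -m handwheel '[[0,-2.3,-0.4,0,-0.02],[0,-4.6,-0.7,0,-0.04],[0,-4.6,-0.7,0,-0.04],[0,-4.6,-0.7,0,-0.04],[0,-4.6,-0.7,0,-0.04],[0,-4.6,-0.7,0,-0.04],[0,-4.6,-0.7,0,-0.04],[0,-4.6,-0.7,0,-0.04],[0,-4.6,-0.7,0,-0.04]]'>/dev/null
cat > lev.py <<'E'
from h import *
s,M=where(); g=np.load('jig.npz'); o,yaw=g['o'],float(g['yaw'])
r=J(s['tool_pos'],o,yaw)*1000-[30,30]; x=J(o+M[:2,0],o,yaw); y=J(o+M[:2,1],o,yaw)
print('rel pivot: radial(-tooly)',round(float(-r@y),1),'tangential lead(toolx)',round(float(r@x),1))
E
python3 lev.py
```

```text
t 15.5833 jig [ 12.3 145.7] z 71.6 toolx-jigx 0.3435 tilt [0.004 0.001] F [ 3.51  0.35 -3.21] q [-0.78  0.57  0.76  2.04 -0.58  0.75 -0.67]
rel pivot: radial(-tooly) 114.9 tangential lead(toolx) 22.3
```

```bash
python3 -m handwheel '[[0,-4.6,-0.7,0,-0.04],[0,-4.6,-0.7,0,-0.04],[0,-4.6,-0.7,0,-0.04],[0,-4.6,-0.7,0,-0.04],[0,-4.6,-0.7,0,-0.04],[0,-4.6,-0.7,0,-0.04],[0,-4.6,-0.7,0,-0.04],[0,-4.6,-0.7,0,-0.04]]'>/dev/null; python3 lev.py
python3 -m handwheel '[[0,-4.6,-0.7,0,-0.04],[0,-4.6,-0.7,0,-0.04],[0,-4.6,-0.7,0,-0.04],[0,-4.6,-0.7,0,-0.04],[0,-4.6,-0.7,0,-0.04],[0,-4.6,-0.7,0,-0.04]]'>/dev/null; python3 lev.py
```

```text
t 16.25 jig [-21.6 134.9] z 72.1 toolx-jigx 0.6644 tilt [0.006 0.003] F [ 6.53 -1.68 -5.27] q [-0.71  0.5   0.69  2.11 -0.5   0.69 -0.38]
rel pivot: radial(-tooly) 114.3 tangential lead(toolx) 24.1
t 16.75 jig [-44.8 119.3] z 71.9 toolx-jigx 0.9047 tilt [0.005 0.004] F [ 6.8  -1.04 -6.  ] q [-0.64  0.45  0.63  2.16 -0.45  0.66 -0.15]
rel pivot: radial(-tooly) 114.0 tangential lead(toolx) 24.0
```

```bash
python3 -m handwheel '[[0,-4.6,-0.7,0,-0.04],[0,-4.6,-0.7,0,-0.04],[0,-4.6,-0.7,0,-0.04],[0,-4.6,-0.7,0,-0.04],[0,-4.6,-0.7,0,-0.04],[0,-4.6,-0.7,0,-0.04],[0,-4.6,-0.7,0,-0.04]]'>/dev/null; python3 lev.py
python3 -m handwheel '[[0,-4.6,-0.7,0,-0.04],[0,-4.6,-0.7,0,-0.04],[0,-3.5,-0.5,0,-0.03],[0,-2.3,-0.4,0,-0.02]]'>/dev/null; python3 lev.py
```

```text
t 17.3333 jig [-66.9  93.8] z 71.4 toolx-jigx 1.1844 tilt [0.003 0.002] F [ 4.04  0.81 -3.25] q [-0.54  0.42  0.57  2.19 -0.38  0.63  0.13]
rel pivot: radial(-tooly) 113.8 tangential lead(toolx) 22.5
t 17.6667 jig [-74.6  79.4] z 71.1 toolx-jigx 1.3126 tilt [0.002 0.001] F [ 2.62  1.9  -0.91] q [-0.48  0.41  0.54  2.2  -0.36  0.62  0.27]
rel pivot: radial(-tooly) 113.8 tangential lead(toolx) 21.0
```

```bash
for i in 1 2 3; do python3 -m handwheel '[[0,-2.3,-0.4,0,-0.02],[0,-2.3,-0.4,0,-0.02],[0,0,0,0,0]]'>/dev/null; python3 lev.py; done
```

```text
t 17.9167 jig [-78.   74.6] z 70.6 toolx-jigx 1.3509 tilt [-0. -0.] F [ 2.76  1.29 -0.22] q [-0.46  0.4   0.53  2.2  -0.35  0.62  0.31]
rel pivot: radial(-tooly) 115.1 tangential lead(toolx) 19.9
t 18.1667 jig [-80.  70.] z 70.5 toolx-jigx 1.391 tilt [-0.001 -0.   ] F [0.24 0.12 0.37] q [-0.45  0.4   0.52  2.2  -0.34  0.62  0.35]
rel pivot: radial(-tooly) 115.4 tangential lead(toolx) 19.7
t 18.4167 jig [-81.6  65.5] z 70.5 toolx-jigx 1.4308 tilt [-0.001 -0.   ] F [0.07 0.2  0.55] q [-0.43  0.4   0.51  2.2  -0.33  0.61  0.4 ]
rel pivot: radial(-tooly) 115.4 tangential lead(toolx) 19.6
```

```bash
for i in 1 2; do python3 -m handwheel '[[0,-2.3,-0.4,0,-0.02],[0,-1.2,-0.2,0,-0.01],[0,0,0,0,0]]'>/dev/null; python3 lev.py; done
python3 - <<'E'
from h import *
a=vision.capture('side')[140:290,220:400,::-1]; cv2.imwrite('pics/s5.png',cv2.resize(a,(720,600),interpolation=2))
E
```

```text
t 18.6667 jig [-82.2  62.4] z 70.6 toolx-jigx 1.4604 tilt [-0. -0.] F [-0.28 -0.54  0.4 ] q [-0.41  0.4   0.5   2.2  -0.33  0.61  0.43]
rel pivot: radial(-tooly) 115.1 tangential lead(toolx) 19.8
t 18.9167 jig [-83.1  59.1] z 70.6 toolx-jigx 1.4905 tilt [ 0. -0.] F [ 0.11 -0.29  0.21] q [-0.4   0.4   0.5   2.2  -0.33  0.61  0.46]
rel pivot: radial(-tooly) 115.1 tangential lead(toolx) 19.9
```

View pics/s5.png

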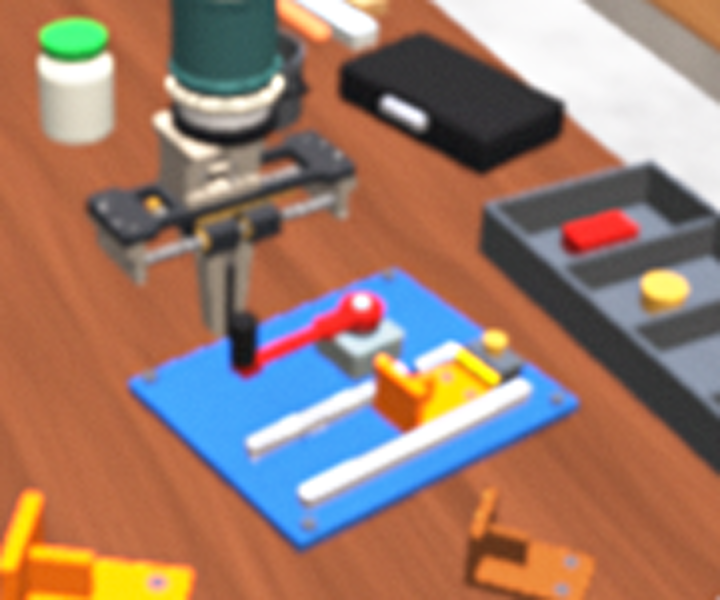

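The side view shows the lever swung round along the channel, with the post in front of the fingers and no force on the tool. I'll back off and check that the lever stays closed.

```bash
python3 -m handwheel '[[0,5,0,0,0],[0,15,0,0,0],[0,15,0,0,0],[0,0,0,-30,0],[0,0,0,-30,0],[0,10,-20,-30,0],[0,20,-30,0,0],[0,20,-30,0,0],[0,20,-30,0,0],[0,20,-30,0,0],[0,0,0,0,0]]'
python3 - <<'E'
from h import *
where(); g=np.load('jig.npz'); o,yaw=g['o'],float(g['yaw'])
im=vision.capture('top')[...,::-1]; cal=vision.calibration('top'); sd=vision.capture('side')[...,::-1]; cs=vision.calibration('side')
hsv=cv2.cvtColor(im,cv2.COLOR_BGR2HSV); m=cv2.inRange(hsv,(0,170,100),(6,255,255)); m[:,:235]=0;m[:,345:]=0;m[:120]=0;m[235:]=0
ys,xs=np.nonzero(m); j=J(ray(cal,np.c_[xs,ys],.062),o,yaw)*1000-[30,30]; f=j[np.hypot(*j.T)>30]
print('lever angle',np.median(np.arctan2(f[:,1],f[:,0]))-np.pi/2,len(f))
for th in (0,1.45,1.6):
    P=list(W(np.array([.03-.115*np.sin(th),.03+.115*np.cos(th)]),o,yaw)); print(th,proj(cal,[P+[.1]]),proj(cs,[P+[.1]]))
c=np.zeros((450,800,3),np.uint8); c[:450,:400]=cv2.resize(im[110:245,240:360],(400,450),interpolation=2); c[:400,400:]=cv2.resize(sd[165:285,240:360],(400,400),interpolation=2); cv2.imwrite('pics/f6.png',c)
E
```

```text
clock: 19.88
tool_pos: [0.2985, 0.0698, 0.163]
tcp_rot: [0.001, 0.656, 0.755, 0.004]
force: [0.9, -0.7, 0.6]
grip_width: 0.0003
grip_force: 0.0
t 19.8833 jig [-211.5  199.8] z 163.0 toolx-jigx 1.4991 tilt [0.006 0.004] F [-0.77  0.81 -0.6 ] q [-0.74 -0.09  0.39  2.44  0.05  0.79 -0.25]
lever angle -4.637943554784629 93
0 [[246.15524909 173.78372487]] [[288.90511723 189.18871327]]
1.45 [[292.17203466 205.52575064]] [[278.04320619 216.20660789]]
1.6 [[298.41637087 204.31558179]] [[281.2435633  219.16884643]]
```

View pics/f6.png

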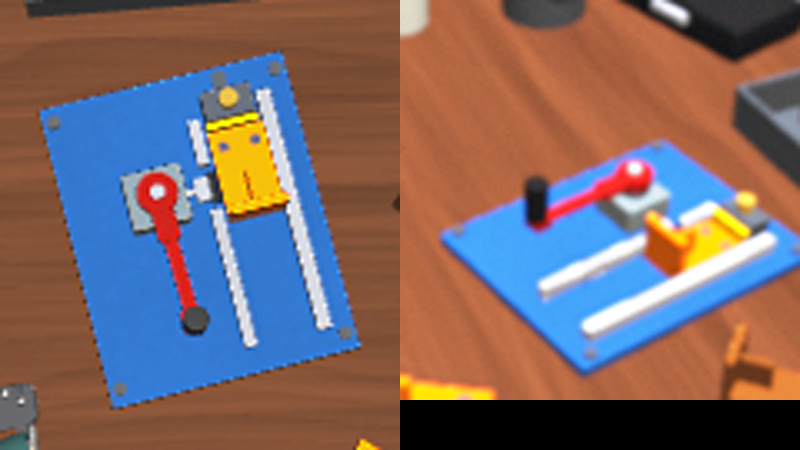

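The lever measures about 1.645 rad, so it is closed on its stop and stays there by itself. The foot presses the bracket on the fixed rail, and the front edge meets the yellow plate. I'll do a last numeric check of the plate before handing in.

Run:
```python
from h import *
g=np.load('jig.npz'); o,yaw=g['o'],float(g['yaw']); im=vision.capture('top'); cal=vision.calibration('top')
ref=cv2.imread('pics/top0.png')[...,::-1]
for n,a in (('start',ref),('now',im)):
    hsv=cv2.cvtColor(np.ascontiguousarray(a),cv2.COLOR_RGB2HSV)
    m=cv2.inRange(hsv,(25,120,80),(34,255,255)); m[:,:298]=0;m[:,325:]=0;m[:135]=0;m[160:]=0
    ys,xs=np.nonzero(m); print(n,'plate centre',(J(ray(cal,np.c_[xs,ys],.034),o,yaw)*1000).mean(0).round(1),len(xs))
    m=cv2.inRange(hsv,(15,150,120),(24,255,255)); m[:,:298]=0;m[:,345:]=0;m[:146]=0;m[235:]=0
    ys,xs=np.nonzero(m); j=J(ray(cal,np.c_[xs,ys],.022),o,yaw)*1000
    print(' bracket',j.min(0).round(1),j.max(0).round(1))
```

```text
start plate centre [ 72.8 -48.6] 28
 bracket [-64.6 -76.3] [ 78.2 -24.2]
now plate centre [ 75.4 -49.6] 43
 bracket [  1.5 -78.2] [ 83.8 -26.3]
```

The colour masks overlap at the stop, so I'll take a closer look with the wrist camera.

```bash
python3 -m handwheel '[[0,0,0,0,0.12],[0,0,0,0,0.12],[0,0,0,0,0.12],[0,0,0,0,0.12],[0,0,0,0,0.12],[0,0,0,0,0.12],[0,0,0,0,0.12],[0,0,0,0,0.12],[0,0,0,0,0.12],[0,0,0,0,0.12],[0,0,0,0,0.12],[0,0,0,0,0.12],[0,0,0,0,0.06]]' | head -1
python3 -m handwheel '[[0,15,25,0,0],[0,15,25,0,0],[0,15,25,0,0],[0,15,25,0,0],[0,15,25,0,0],[0,15,25,0,0],[0,15,25,0,0],[0,15,25,0,0],[0,15,25,0,0],[0,15,25,0,0],[0,0,0,0,0],[0,0,0,0,0]]' | head -1
python3 - <<'E'
from gap import *
im=gap(); cv2.imwrite('pics/w7.png',im[...,::-1])
E
```

```text
clock: 21.12
clock: 22.12
t 22.1167 jig [-66.2 -58.7] z 159.2 toolx-jigx -0.0144 tilt [-0.003 -0.002] F [-0.43  0.25  0.97] q [-0.22  0.34  0.55  2.   -0.23  0.86 -0.92]
stop row 19.0 0.034 [[ 74.6 -61.9]]
stop row 19.0 0.022 [[ 77.4 -61.9]]
front row 21.0 [[ 76.  -61.9]]
```

View pics/w7.png

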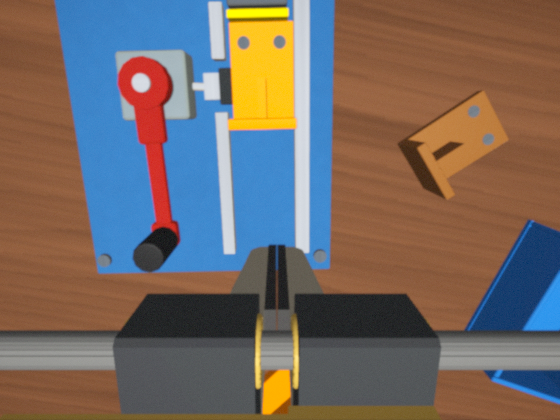

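The wrist view shows the plate (row 13) flush with its carriage and the bracket's front edge against the plate. The bracket is also against the right-hand rail, with the foot on it, and the lever is closed. Nothing has shifted since the push, so I'm handing in.

```bash
python3 -c "
from cell import order; print(order.job_done())"
```

```text
the job is handed in; nothing more can be done
None
```

The job is handed in: the bracket is fully home against the pushed-in stop plate, the cam lever is snapped closed and clamping it, and the robot is clear of everything, at about 22 s on the robot's clock.

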